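# Present an empty carrier frame over the end of the staging ledge

### The job

On the two-lane staging ledge, push the blue gate in front of the empty beige carrier frame fully aside, then push the frame along its lane with the fingertips until its leading edge sticks out about 25 mm past the ledge's end, still lying flat and straight on the ledge, ready to be picked up by that edge. Pick nothing up: the frame is only pushed, and leave the populated board in the other lane, that lane's gate and the loose things around alone.

Things in the scene. Friction and masses are not known exactly. Their poses are not given: they have to be found in the camera images.
- ledge: fixed grey ledge, gate end to the left, 116 (x) x 220 (y) mm, top surface 60 mm above the bench. Origin: centre of its underside, on the bench. Own y runs along the lanes: gates at y = -110 mm, y = +110 mm is open. Rails 4 mm wide, 4 mm high at x = -56, 0, 56 mm bound two lanes 52 mm wide, centred at x = -28 (far) and +28 mm (near the robot). A guide bar sticks out 60 mm each side under the gate end.
- carrier: empty carrier frame: loose beige plate with two windows, 48 (x) x 72 (y) x 8 mm (details to 10 mm), about 30 g, lying in either lane with its y along it. Origin: centre of its underside, 60 mm above the bench. Edges 36 mm from the origin along y. It sticks out 25 mm with its origin at ledge y = -99 mm; it tips off if the origin passes -110 mm.
- board: the populated board in the other lane: beige plate with a black round joystick and a small metal module, 42 x 68 x 6 mm plate, 10 mm overall, loose. Origin: centre of its underside. To be left where it is.
- gate_far_peg (a point): on the axis of the far gate's upright steel peg, 90 mm above the bench. Peg 10 mm thick (black cap 13 mm), free from 74 to 107 mm above the bench. The gate is a blue slab across the lane's end, 44 (ledge x) x 6 mm, 36 to 74 mm above the bench, centred on the lane when shut (peg at ledge x = -40, y = -114.5 mm), sliding along ledge -x. The peg is 12 mm outward of its centre.
- gate_near_peg (a point): the same point on the peg of the near lane's gate, its mirror image; it slides along ledge +x.
- gate_far (a joint): slide of the far gate in m: 0 shut, grows as it is pushed along ledge -x (away from the ledge's middle), 0.060 at its stop, fully aside. Starts at 0 to 0.008. Friction about 1.5 N; it stays where it is left.
- gate_near (a joint): slide of the near gate in m: the same, pushed along ledge +x (away from the ledge's middle), 0.060 fully aside.
- lane_far_end (a point): middle of the far lane's end edge, on the ledge's upper surface (ledge x = -28, y = -110, z = 60 mm)
- lane_near_end (a point): middle of the near lane's end edge, on the ledge's upper surface (ledge x = +28, y = -110, z = 60 mm)
- tape: green roll of tape, 98 mm across, 19 mm high, flat on the bench to the right; origin at the centre of its underside; a bystander
- stick: loose black and white joystick module, 33 x 37 x 16 mm, on the bench to the right; origin at the centre of its underside; a bystander
- box_black: loose small black parts box, 58 x 66 x 23 mm, on the bench to the right; origin at the centre of its underside; a bystander
Mind the look-alikes: they are no part of the job. Leave any pink look-alike of the carrier alone.

How it is judged (in metres and radians):
On the way, in this order (a step that is already met when the one before it is completed fails the run):
1. the gate of the carrier frame's lane is fully aside (at least 50 of 60 mm) (((x of carrier in the frame of ledge below 0 m and value of joint gate_far above 0.05 m) or (x of carrier in the frame of ledge above 0 m and value of joint gate_near above 0.05 m))), for 0.2 s.
2. the carrier frame sticks out 15 to 33 mm past the end of the ledge, flat and straight (y of carrier in the frame of ledge between -0.107 and -0.089 m and height (world z) of carrier between 0.056 and 0.066 m and angle between carrier's own z axis and vertical below 0.08 rad and angle between the y axis of carrier and the y axis of ledge, either way round below 0.12 rad), for 0.2 s.
At the end, for the whole second after the job is handed in: The carrier frame lies at rest and flat on the ledge in its lane (tilt under 0.08 rad), straight to within 0.12 rad, its leading edge 15 to 33 mm past the ledge's end (25 mm aimed at); its gate is at least 50 mm aside; the board is within 12 mm of its start (all of step 2 and ((x of carrier in the frame of ledge below 0 m and value of joint gate_far above 0.05 m) or (x of carrier in the frame of ledge above 0 m and value of joint gate_near above 0.05 m)) and linear speed of carrier below 0.01 m/s and angular speed of carrier below 0.1 rad/s and distance of board from where it was at the start of the episode below 0.012 m); the robot touches nothing.
It fails at once if the carrier frame is lifted more than 10 mm off the ledge (height (world z) of carrier above 0.07 m).
It fails at once if the carrier frame falls off the ledge (height (world z) of carrier below 0.04 m).
It fails at once if the board is moved more than 12 mm (distance of board from where it was at the start of the episode above 0.012 m).
It fails at once if the other lane's gate is opened more than 20 mm ((x of carrier in the frame of ledge below 0 m and value of joint gate_near above 0.02 m) or (x of carrier in the frame of ledge above 0 m and value of joint gate_far above 0.02 m)).
It fails at once if a loose bystander (joystick module or black box) is moved more than 20 mm (distance of any of stick, box_black from where it was at the start of the episode above 0.02 m).
It also fails if it takes over 43 s, if anything falls off the work surface, if the arm or the gripper's body presses on something with over 40 N, if the wrist force passes 120 N, or if a joint passes its speed limit or range.

### The arm

A 6-joint arm with a two-finger parallel gripper is mounted at the origin on a cart in front of the work surface, level with it; the furniture and walls round the work are solid. World frame = base frame: x ahead of the robot, y to its left, z up, the work surface at z = 0. Lengths are in mm, angles in degrees, forces in N, time in s.
With the tool pointing down it reaches from about 425 to 950 mm from the base axis. Payload 14.7 kg.
Tool frame: the origin (TCP) lies at the very end of the fingers, on their centre line; the grasp point (between the pads) lies 19 mm behind it; x points along the fingers, y is the direction in which the jaws open and shut, and the axes are right-handed (so a half turn about x gives the same grasp; the last joint's range is limited). The gripper opens to 85 mm and grips with 20 to 120 N. Pads are 22 mm wide; open, the fingers measure 114 mm over their backs; the gripper's body (76 mm by 85 mm) begins 54 mm behind the grasp point. The pads swing forward as they close: fully open they stand 13 mm farther back than shut.
Start: joints at [66.83, 27.513, 91.461, -0, 61.026, -2.67], TCP at [227.615, 608.838, 231.297] pointing down, gripper open.
Joint ranges: [-157.49, 157.49], [-46.99, 117.5], [13.45, 153.17], [-89.5, 269.5], [5.16, 153.95], [-167.48, 167.48]. Speed limits (degrees/s): [108.29, 108.29, 136.94, 172.46, 172.46, 172.46].

### API

Orientations are given as [roll, pitch, yaw] about the fixed x, y, z axes, in that order (R = Rz(yaw) Ry(pitch) Rx(roll)).
In Python, from station import arm gives the robot as it stands. The module is installed in compiled form; this text tells all that it offers.
- The arm moves only by the tool step_arm, never from a script. Its argument "targets" is a list that holds one entry, the list of rows, each a list of 7 numbers: the finger opening in m, from 0 to 0.0854, then the shift along the world's x, y, z in m, then the turn, a rotation vector about the world's x, y, z in rad. In form: [[[gripper, dx, dy, dz, rx, ry, rz], ...]]. A call has 1 to 20 rows; each row shifts and turns the pose as measured when the row begins; what a row does not reach is not made up. A row lasts 1/12 s, in which the tool goes at most 41.7 mm and 7.16 degrees, less where a joint would pass 70% of its speed; a pose out of reach is approached as far as the arm can. A call is refused whole if a number of a shift passes 0.0417 or a number of a turn 0.125, either way. A call with a gripper value outside its range is refused whole. The fingers move at their own pace and stop on an object; "force" is the grip in N (left out, the last holds). Time passes only in rows, so rows that do not move let the fingers close. It gives the time, the measured TCP pose, the force and the opening at its end, in the units of the state.
- arm.state(): the state, without advancing time (a new reading comes with each control period).
- arm.snapshot(name): name is "side" or "top"; returns (picture, depth): 400x640x3 uint8, red, green, blue; 400x640 float32, mm along the optical axis (not along the pixel's ray), 0 where there is no reading.
- arm.camera_info(name): a dict with "fovy" (degrees; the focal length in pixels is half the picture's height over the tangent of half this angle, whatever the lens; pixels are square), "cx", "cy" (the principal point, pixels), "world_from_camera" (4x4, takes a point from camera to world coordinates). Camera axes: x right, y up, looking along -z (the intrinsics and any distortion apply to the point x, -y, -z); pixel columns grow to the right and rows downward; lengths in mm; the calibration is good to about 2 mm. A picture is of the moment at which its call begins. camera_info takes no time and is no camera call.
- arm.finish_job(): hands the job in, once; it reports no verdict.
The state is a dict: "clock": time; "joints": joint angles; "joint_velocities": joint speeds; "joint_torque": joint torques, N m; "position": TCP position; "eef_rot": TCP orientation; "wrist_force": force on the tool from outside, world axes, zero at the start; "moment": the same for the moment, N m; "finger_gap": opening from 0.0 (shut) to 1.0 (fully open).
Only numpy, scipy, OpenCV 4.12 (cv2) and the standard library are available. Lean on these libraries where they do the work, as an engineer would, in place of code of your own. Each camera call takes 0.05 s, during which the arm holds its last target.

## Working session

There is one attempt and no reset: what is moved stays moved. The work goes in short steps, Python scripts to look and compute and a tool call to move; the robot and the scene stay as the last step left them, time stands still between calls to the robot, and variables do not carry over. Pictures are saved under pics/ and viewed, and the job is handed in when it is done.

Besides the shell and the picture viewer there is one more tool, called as name([rows], argument=value, ...), one row to a line, values as JSON. step_arm: Moves the arm, as the interface text tells. Its arguments: {"type":"object","properties":{"targets":{"type":"array"},"force":{"type":"number"}},"required":["targets"]}

```bash
mkdir -p pics; python3 - <<'E'
from station import arm
import cv2,numpy as np
print(arm.state())
for n in("side","top"):
    p,d=arm.snapshot(n); np.savez(f"{n}0.npz",p=p,d=d)
    cv2.imwrite(f"pics/{n}0.png",p[:,:,::-1]); print(n,arm.camera_info(n),(d==0).mean())
E
```

```text
{'clock': 0.0, 'joints': array([ 6.68293158e+01,  2.75510693e+01,  9.14927821e+01,  1.78539492e-04,
        6.10255022e+01, -2.67239533e+00]), 'joint_velocities': array([-0.02356995, -0.08442467,  0.02826032,  0.03150323,  0.02595358,
       -0.02492162]), 'joint_torque': array([ 6.66407621e-03, -9.50672507e+01, -4.30184913e+01,  4.56436865e-04,
        1.24322964e-02,  6.46370790e-05]), 'position': array([227.46408877, 608.4737282 , 230.66493285]), 'eef_rot': array([ -92.8013455 ,   89.93064619, -113.29972096]), 'wrist_force': array([ 0.57025777, -0.50192197, -0.02665366]), 'moment': array([-0.01059576, -0.00272847, -0.01396344]), 'finger_gap': 0.9991507675704732}
side {'fovy': 48.579152346252755, 'cx': 323.8086667823082, 'cy': 195.46810674521907, 'world_from_camera': array([[ 9.90665416e-01,  5.11351283e-02, -1.26361517e-01,
         3.66046369e+02],
       [-1.36233878e-01,  4.03555916e-01, -9.04755742e-01,
        -1.09146111e+03],
       [ 4.72913675e-03,  9.13524943e-01,  4.06755226e-01,
         6.04261514e+02],
       [ 0.00000000e+00,  0.00000000e+00,  0.00000000e+00,
         1.00000000e+00]])} 0.0041171875
top {'fovy': 53.743610102418515, 'cx': 312.83768792196906, 'cy': 202.17973244086855, 'world_from_camera': array([[ 2.80870004e-02,  9.85934205e-01, -1.64756984e-01,
         3.82018708e+02],
       [-9.99580640e-01,  2.88641744e-02,  2.32436249e-03,
         4.09762552e+01],
       [ 7.04724278e-03,  1.64622607e-01,  9.86331452e-01,
         1.00058459e+03],
       [ 0.00000000e+00,  0.00000000e+00,  0.00000000e+00,
         1.00000000e+00]])} 0.00397265625
```

View pics/side0.png

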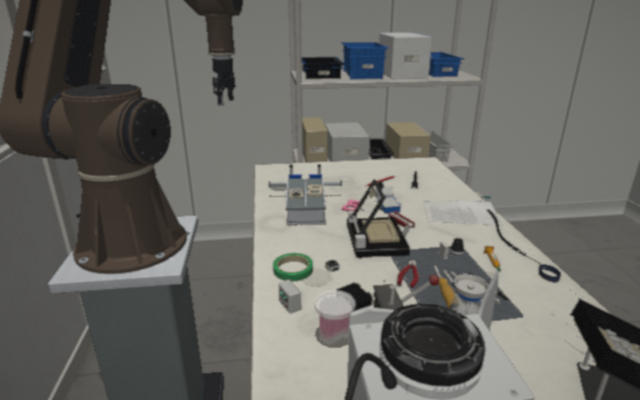

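View pics/top0.png

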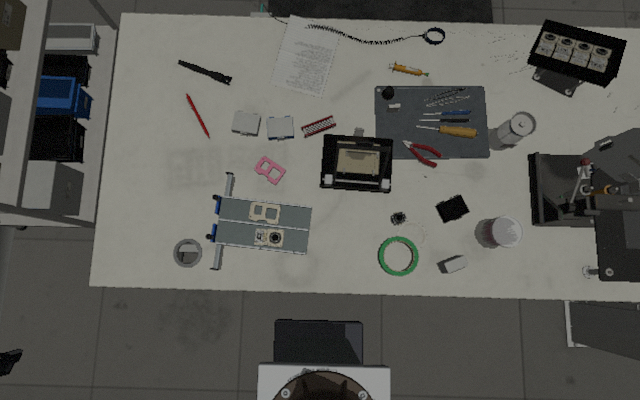

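```bash
cat > h.py <<'E'
import numpy as np
from station import arm
def cast(n,u,v,z):
    c=arm.camera_info(n);f=200/np.tan(np.radians(c["fovy"]/2));T=c["world_from_camera"]
    d=T[:3,:3]@np.array([(u-c["cx"])/f,-(v-c["cy"])/f,-1]);o=T[:3,3]
    return o+d*(z-o[2])/d[2]
def depthpt(n,u,v,D):
    c=arm.camera_info(n);f=200/np.tan(np.radians(c["fovy"]/2));T=c["world_from_camera"]
    return T[:3,3]+T[:3,:3]@(np.array([(u-c["cx"])/f,-(v-c["cy"])/f,-1])*D)
E
python3 - <<'E'
import numpy as np,cv2
p=np.load("top0.npz")["p"];c=p[160:280,190:330,::-1]
cv2.imwrite("pics/c1.png",cv2.resize(c,None,fx=5.5,fy=5,interpolation=cv2.INTER_CUBIC) if 0 else cv2.resize(c,None,fx=5,fy=5,interpolation=cv2.INTER_CUBIC))
p=np.load("side0.npz")["p"];c=p[150:240,250:370,::-1]
cv2.imwrite("pics/c2.png",cv2.resize(c,None,fx=6,fy=6,interpolation=cv2.INTER_CUBIC))
E
```

```text
(no output)
```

View pics/c1.png

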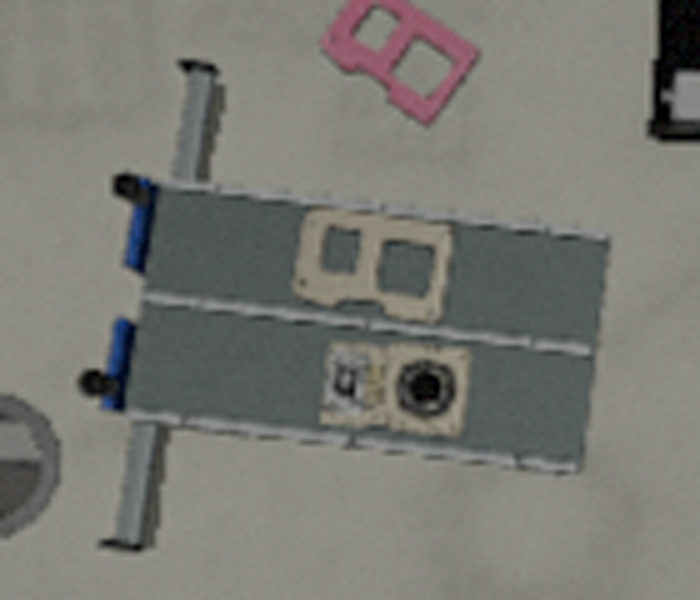

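View pics/c2.png

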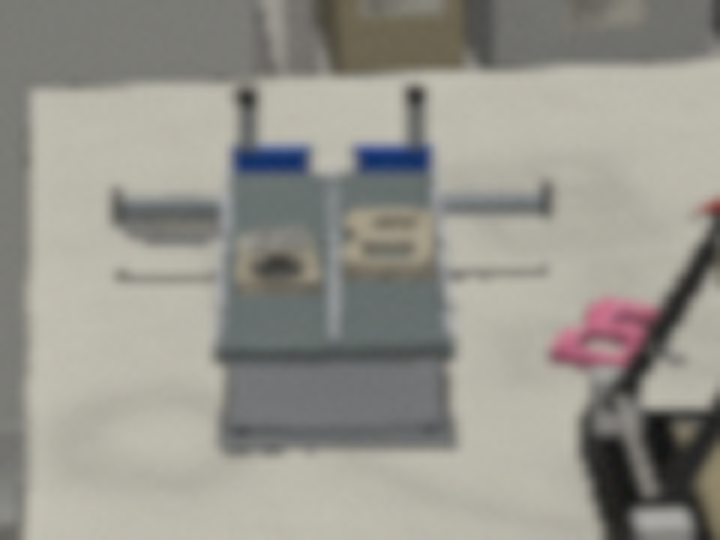

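```bash
python3 - <<'E'
import numpy as np,cv2
from h import *
def C(x,y,z): return cast("top",190+(x+.5)/5-.5,160+(y+.5)/5-.5,z)
pts={k:C(*v) for k,v in dict(mL=(143,298,64),mR=(592,350,64),fR=(609,238,64),nR=(580,470,64),nL=(127,413,64),fL=(158,183,64),pegfar=(127,187,107),pegnear=(95,384,107)).items()}
for k,v in pts.items(): print(k,v.round(1))
a=pts["mR"]-pts["mL"];print("len",np.linalg.norm(a),"dir",np.degrees(np.arctan2(a[1],a[0])), np.linalg.norm(pts["fR"]-pts["nR"]))
z=np.load("top0.npz");p=z["p"];d=z["d"]
hsv=cv2.cvtColor(p,cv2.COLOR_RGB2HSV)
m=((hsv[...,0]>12)&(hsv[...,0]<32)&(hsv[...,1]>45)&(hsv[...,2]>100)).astype(np.uint8)
m[:195]=0;m[230:]=0;m[:,:240]=0;m[:,290:]=0
n,l,s,c=cv2.connectedComponentsWithStats(m);print(s,c)
i=1+np.argmax(s[1:,4]);cn=np.argwhere(l==i)[:,::-1]
w=np.array([cast("top",u,v,69)[:2] for u,v in cn],np.float32)
print("carrier rect",cv2.minAreaRect(w))
# gates blue
b=((hsv[...,0]>100)&(hsv[...,0]<125)&(hsv[...,1]>120)).astype(np.uint8);b[:190]=0;b[250:]=0;b[:,:205]=0;b[:,225:]=0
n,l,s,c=cv2.connectedComponentsWithStats(b);print(s,c)
for j in range(1,n):
    w=np.array([cast("top",u,v,74)[:2] for u,v in np.argwhere(l==j)[:,::-1]],np.float32)
    if len(w)>5: print(cv2.minAreaRect(w))
# depths check
for u,v in [(240,205),(295,215),(235,232),(295,243),(264,207)]: print(depthpt("top",u,v,d[v,u]).round(1))
# side view checks
def S(x,y,z): return cast("side",250+(x+.5)/6-.5,150+(y+.5)/6-.5,z)
print("side mid rail near end",S(334,338,64),"caps far",S(415,96,104),"near",S(245,96,104), "rails R", S(455,350,62),S(217,353,62))
E
```

```text
mL [490.7 263.2  64. ]
mR [472.   48.4  64. ]
fR [526.2  41.9  64. ]
nR [415.3  52.4  64. ]
nL [435.9 267.   64. ]
fL [546.6 259.7  64. ]
pegfar [536.8 263.8 107. ]
pegnear [446.1 272.  107. ]
len 215.58761499941753 dir -94.97161933453059 111.36148591561017
[[     0      0    640    400 256000]] [[319.5 199.5]]Traceback (most recent call last):
  File "<stdin>", line 12, in <module>
    return _wrapfunc(a, 'argmax', axis=axis, out=out, **kwds)
    return bound(*args, **kwds)
ValueError: attempt to get argmax of an empty sequence
```

```bash
python3 - <<'E'
import numpy as np,cv2
from h import *
z=np.load("top0.npz");p=z["p"];d=z["d"]
hsv=cv2.cvtColor(p,cv2.COLOR_RGB2HSV)
print(hsv[203:222,252],hsv[205,240])
m=((hsv[...,0]>10)&(hsv[...,0]<32)&(hsv[...,1]>40)&(hsv[...,2]>90)).astype(np.uint8)
m[:195]=0;m[250:]=0;m[:,:240]=0;m[:,290:]=0
n,l,s,c=cv2.connectedComponentsWithStats(m);print(s,c)
for i in range(1,n):
  if s[i,4]>100:
    w=np.array([cast("top",u,v,69)[:2] for u,v in np.argwhere(l==i)[:,::-1]],np.float32)
    print("rect",cv2.minAreaRect(w))
b=((hsv[...,0]>100)&(hsv[...,0]<125)&(hsv[...,1]>120)).astype(np.uint8);b[:190]=0;b[250:]=0;b[:,:205]=0;b[:,225:]=0
n,l,s,c=cv2.connectedComponentsWithStats(b)
for j in range(1,n):
    w=np.array([cast("top",u,v,74)[:2] for u,v in np.argwhere(l==j)[:,::-1]],np.float32)
    if len(w)>5: print("gate",s[j],c[j],cv2.minAreaRect(w))
for u,v in [(240,205),(295,215),(235,232),(295,243),(258,205),(215,197),(209,237),(300,260)]: print(depthpt("top",u,v,d[v,u]).round(1))
def S(x,y,z): return cast("side",250+(x+.5)/6-.5,150+(y+.5)/6-.5,z)
print("side mid rail",S(334,338,64).round(1),"caps far",S(415,96,104).round(1),"near",S(245,96,104).round(1), "rails R", S(455,350,62).round(1),S(217,353,62).round(1))
ds=np.load("side0.npz")["d"]
for u,v in [(305,203),(319,188),(291,166),(319,166),(305,182)]: print("side",depthpt("side",u,v,ds[v,u]).round(1))
E
```

```text
[[ 23  30 134]
 [ 30  19 121]
 [ 23  33 132]
 [ 23  33 139]
 [ 23  37 139]
 [ 21  39 139]
 [ 23  36 140]
 [ 21  38 142]
 [ 23  36 140]
 [ 23  36 141]
 [ 23  38 142]
 [ 21  36 141]
 [ 22  39 143]
 [ 21  38 142]
 [ 23  38 140]
 [ 21  37 143]
 [ 20  35 132]
 [ 36  17  75]
 [ 84  31  83]] [90 21 84]
[[     0      0    640    400 255943]
 [   256    202      1      1      1]
 [   255    204      1      1      1]
 [   272    205      1      1      1]
 [   254    206      1      3      3]
 [   268    207      1      1      1]
 [   266    208      1      1      1]
 [   279    211      1      2      2]
 [   265    212      1      2      2]
 [   260    217      1      1      1]
 [   250    218      1      1      1]
 [   256    220      2      1      2]
 [   277    230      2      1      2]
 [   263    232      5     10     32]
 [   270    232      2      2      2]
 [   283    234      1      1      1]
 [   268    239      1      1      1]
 [   256    243      1      1      1]
 [   273    243      1      1      1]
 [   267    244      1      1      1]] [[319.51214138 199.49338329]
 [256.       
[... 569 characters left out ...]
7.89090909 205.16363636] ((524.7158813476562, 263.947021484375), (9.156067848205566, 40.99318313598633), 86.87346649169922)
gate [211 224   6  18  58] [213.65517241 232.05172414] ((457.9972839355469, 270.04437255859375), (9.118447303771973, 40.27291488647461), 85.17306518554688)
[527.3 214.3  58.6]
[506.9  80.8  58. ]
[462.  222.7  57. ]
[439.8  78.4  58.4]
[527.4 169.9  66. ]
[536.9 264.  106. ]
[444.9 271.4 105.4]
[401.3  66.7  -1.3]
side mid rail [471.5  44.5  64. ] caps far [537.8 261.4 104. ] near [445.9 272.8 104. ] rails R [527.2  28.3  62. ] [415.8  39.3  62. ]
side [472.6  62.3  64.9]
side [525.  154.8  70. ]
side [447.4 265.6 105.1]
side [537.8 255.3 104.8]
side [488.6 225.2  63.2]
```

```bash
cat >> h.py <<'E'
import cv2
O=np.array([481.4,154.5]);ex=np.array([-.9962,.0870]);ey=np.array([-.0870,-.9962])
def led(w): w=np.asarray(w)[...,:2]-O; return np.stack([w@ex,w@ey],-1)
def carrier(p,x0=205,x1=290,y0=195,y1=228,z=69):
    hsv=cv2.cvtColor(p,cv2.COLOR_RGB2HSV)
    m=((hsv[...,0]>10)&(hsv[...,0]<32)&(hsv[...,1]>23)&(hsv[...,2]>100)).astype(np.uint8)
    k=np.zeros_like(m);k[y0:y1,x0:x1]=1;m*=k
    n,l,s,c=cv2.connectedComponentsWithStats(m)
    i=1+np.argmax(s[1:,4]);q=np.argwhere(l==i)[:,::-1]
    w=np.array([cast("top",u,v,z)[:2] for u,v in q],np.float32)
    L=led(w).astype(np.float32)
    return s[i],L,cv2.minAreaRect(L)
E
python3 - <<'E'
from h import *
p=np.load("top0.npz")["p"]
s,L,r=carrier(p);print(s,L.min(0),L.max(0),r)
for n,u,v in [("far",537.2,262.5),("near",446,272)]: print(n,led((u,v)))
E
```

```text
[248 202  32  23 371] [-52.126114 -38.816593] [-3.605089 33.68912 ] ((-28.37411117553711, -2.1073532104492188), (72.3946304321289, 47.33823013305664), 87.8936538696289)
far [ -46.19196 -112.4442 ]
near [  45.48798 -113.9737 ]
```

```bash
cat >> h.py <<'E'
from scipy.spatial.transform import Rotation as R
def W(x,y): return O+x*ex+y*ey
def st():
    s=arm.state();Rm=R.from_euler("xyz",s["eef_rot"],degrees=True).as_matrix()
    print("t",s["clock"],"pos",s["position"].round(1),"led",led(s["position"]).round(1),"F",s["wrist_force"].round(1),"gap",round(s["finger_gap"],3),"rz",s["joints"].round(1))
    # tgt: tool x=-z, tool y=+-ledge x
    for sg in(1,-1):
        x=np.array([0,0,-1.]);y=sg*np.array([*ex,0]);T=np.stack([x,y,np.cross(x,y)],1)
        print("rot",sg,R.from_matrix(T@Rm.T).as_rotvec().round(4))
    return s
E
python3 - <<'E'
from h import *
s=st();print(W(-11,-114.5)-s["position"][:2],W(-28,65),W(-28,-52),W(-78,-114.5))
E
```

```text
t 0.1 pos [227.5 608.5 230.7] led [ 292.4 -430.2] F [-0.1 -0.2  0.1] gap 0.999 rz [66.8 27.5 91.5 -0.  61.  -2.7]
rot 1 [1.1000e-03 7.0000e-04 1.8415e+00]
rot -1 [ 6.0000e-04 -1.1000e-03 -1.3001e+00]
[ 274.81887333 -340.86804601] [503.6386  87.311 ] [513.8176 203.8664] [569.0651 261.7789]
```

step_arm([
  [[0,0.018,-0.022,0,0,0,-0.087],[0,0.018,-0.022,0,0,0,-0.087],[0,0.018,-0.022,0,0,0,-0.087],[0,0.018,-0.022,0,0,0,-0.087],[0,0.018,-0.022,0,0,0,-0.087],[0,0.018,-0.022,0,0,0,-0.087],[0,0.018,-0.022,0,0,0,-0.087],[0,0.018,-0.022,0,0,0,-0.087],[0,0.018,-0.022,0,0,0,-0.087],[0,0.018,-0.022,0,0,0,-0.087],[0,0.018,-0.022,0,0,0,-0.087],[0,0.018,-0.022,0,0,0,-0.087],[0,0.018,-0.022,0,0,0,-0.087],[0,0.018,-0.022,0,0,0,-0.087],[0,0.018,-0.022,0,0,0,-0.087]],
], force=20)

```text
clock: 1.35
position: [501.1, 264.2, 226.3]
eef_rot: [-82.9, 89.6, 178.9]
wrist_force: [0.3, 0.8, -0.2]
finger_gap: -0.0
```

```bash
python3 - <<'E'
from h import *
s=st();print(W(-11,-114.5)-s["position"][:2])
E
```

```text
t 1.35 pos [501.1 264.2 226.3] led [ -10.1 -111. ] F [ 0.3  0.8 -0.2] gap -0.0 rz [ 24.6  21.4 102.6   0.2  56.4  32.7]
rot 1 [-1.1500e-02 -1.0000e-04 -3.0846e+00]
rot -1 [ 0.0001 -0.0075  0.057 ]
[1.19865208 3.36458164]
```

step_arm([
  [[0,0.001,0.003,-0.018,0,-0.006,0.05],[0,0,0,-0.018,0,0,0],[0,0,0,-0.018,0,0,0],[0,0,0,-0.018,0,0,0],[0,0,0,-0.018,0,0,0],[0,0,0,-0.018,0,0,0],[0,0,0,0,0,0,0]],
])

```text
clock: 1.93
position: [506.7, 260.7, 114.1]
eef_rot: [81.2, 89.9, -14.9]
wrist_force: [-1.4, -0.2, -1.2]
finger_gap: 0.0
```

```bash
python3 - <<'E'
from h import *
s=st();print(W(-11,-114.5)-s["position"][:2])
p,d=arm.snapshot("side");c=p[130:240,250:370,::-1]
cv2.imwrite("pics/s1.png",cv2.resize(c,None,fx=5,fy=5,interpolation=cv2.INTER_CUBIC))
p,d=arm.snapshot("top");c=p[160:280,190:330,::-1]
cv2.imwrite("pics/t1.png",cv2.resize(c,None,fx=5,fy=5,interpolation=cv2.INTER_CUBIC))
E
```

```text
t 1.9333 pos [506.7 260.7 114.1] led [ -16. -108.] F [-1.4 -0.2 -1.2] gap 0.0 rz [ 2.420e+01  2.950e+01  1.083e+02 -1.000e-01  4.220e+01  3.040e+01]
rot 1 [ 1.9000e-03 -5.0000e-04 -3.1215e+00]
rot -1 [0.0003 0.0012 0.0201]
[-4.42558395  6.92261534]
```

View pics/s1.png

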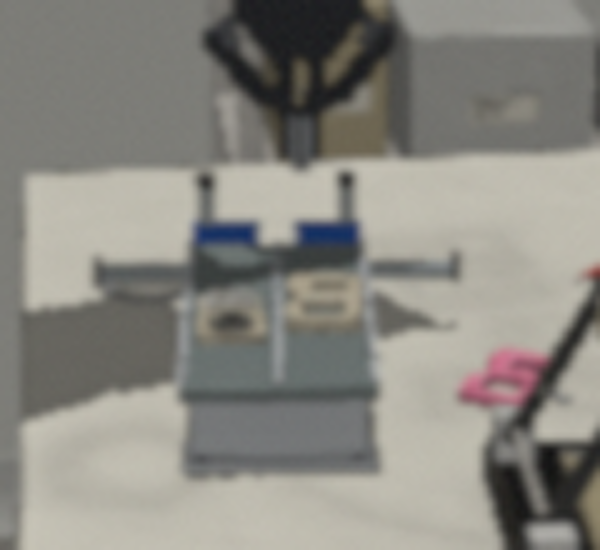

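View pics/t1.png

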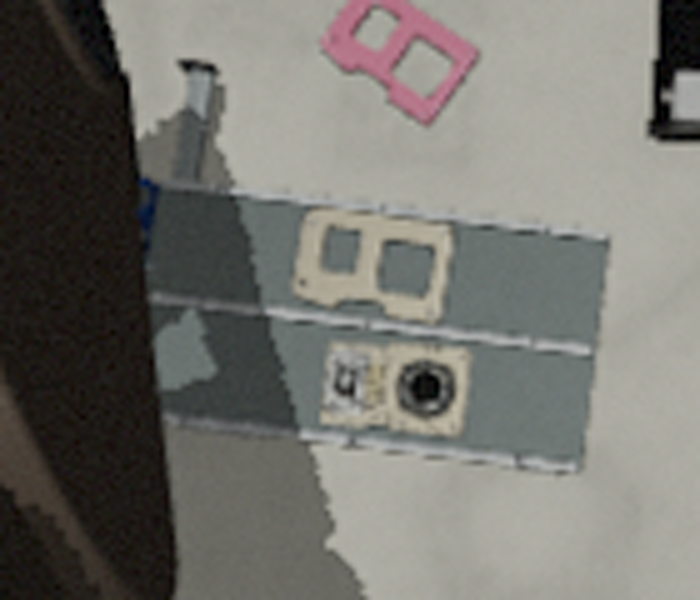

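step_arm([
  [[0,-0.004,0.006,-0.012,0,0,0.02],[0,0,0.002,-0.012,0,0,0],[0,0,0,-0.004,0,0,0],[0,0,0,0,0,0,0]],
])

```text
clock: 2.37
position: [506.8, 270.9, 91.9]
eef_rot: [115.2, 89.4, 20.2]
wrist_force: [-0.6, -0.4, -0.4]
finger_gap: -0.003
```

```bash
python3 - <<'E'
from h import *
s=st();print(W(-11,-114.5)-s["position"][:2])
E
```

```text
t 2.3667 pos [506.8 270.9  91.9] led [ -15.2 -118.1] F [-0.6 -0.4 -0.4] gap -0.003 rz [ 2.510e+01  3.140e+01  1.089e+02 -1.000e-01  3.910e+01  3.020e+01]
rot 1 [-0.015  -0.0055  3.1415]
rot -1 [-0.0035  0.0095 -0.0001]
[-4.45816326 -3.2452679 ]
```

step_arm([
  [[0,0.006,-0.004,-0.002,0,0,0],[0,0.01,-0.001,0,0,0,0],[0,0.01,-0.001,0,0,0,0],[0,0.01,-0.001,0,0,0,0],[0,0,0,0,0,0,0]],
])

```text
clock: 2.78
position: [547.2, 262.9, 91.7]
eef_rot: [116.1, 89.4, 21.1]
wrist_force: [-0.5, -0.0, 0.4]
finger_gap: 0.003
```

```bash
python3 - <<'E'
from h import *
s=st()
p,d=arm.snapshot("side");c=p[130:240,250:370,::-1]
cv2.imwrite("pics/s2.png",cv2.resize(c,None,fx=5,fy=5,interpolation=cv2.INTER_CUBIC))
E
```

```text
t 2.7833 pos [547.2 262.9  91.7] led [ -56.1 -113.7] F [-0.5 -0.   0.4] gap 0.003 rz [ 22.8  33.4 104.6  -0.   41.3  27.9]
rot 1 [ 0.0163  0.0063 -3.1408]
rot -1 [-0.004   0.0103  0.0008]
```

View pics/s2.png

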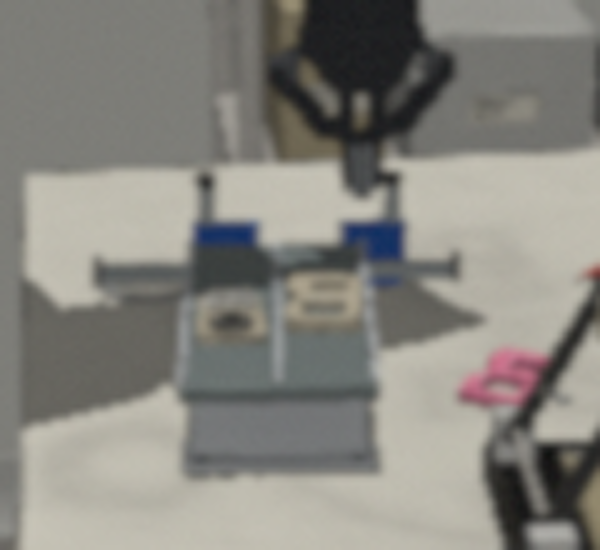

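step_arm([
  [[0,0.008,-0.001,-0.001,0,0,0],[0,0.008,-0.001,0,0,0,0],[0,0.004,0,0,0,0,0],[0,0,0,0,0,0,0]],
])

```text
clock: 3.17
position: [568.4, 260.3, 90.7]
eef_rot: [116.2, 89.4, 21.1]
wrist_force: [-1.6, -0.4, 0.4]
finger_gap: -0.0
```

```bash
python3 - <<'E'
from h import *
s=st()
p,d=arm.snapshot("side");c=p[130:240,250:370,::-1]
cv2.imwrite("pics/s3.png",cv2.resize(c,None,fx=5,fy=5,interpolation=cv2.INTER_CUBIC))
E
```

```text
t 3.1667 pos [568.4 260.3  90.7] led [ -77.4 -113. ] F [-1.6 -0.4  0.4] gap -0.0 rz [ 21.8  34.6 102.1  -0.   42.7  26.9]
rot 1 [ 0.0151  0.0059 -3.1402]
rot -1 [-0.0037  0.0096  0.0014]
```

View pics/s3.png

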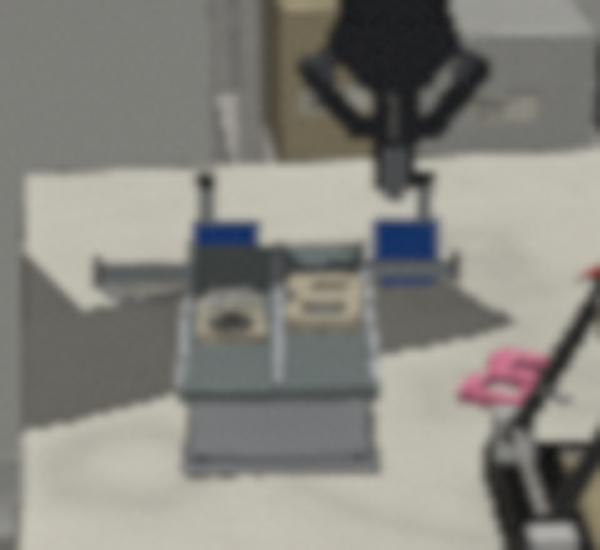

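step_arm([
  [[0,0.002,0,0,0,0,0],[0,0.002,0,0,0,0,0]],
])

```text
clock: 3.38
position: [571.4, 260.2, 90.5]
eef_rot: [116.5, 89.5, 21.5]
wrist_force: [-9.3, 1.0, 2.3]
finger_gap: -0.002
```

```bash
python3 - <<'E'
from h import *
s=st()
p,d=arm.snapshot("side");p0=np.load("side0.npz")["p"]
for q in(p0,p):
    h=cv2.cvtColor(q,cv2.COLOR_RGB2HSV);b=((h[...,0]>100)&(h[...,0]<125)&(h[...,1]>130)).astype(np.uint8);b[:165]=0;b[190:]=0;b[:,:280]=0;b[:,345:]=0
    n,l,S,c=cv2.connectedComponentsWithStats(b)
    for i in range(1,n):
        if S[i,4]>20: print(S[i],[led(cast("side",u,S[i,1]+1.5,74)).round(1) for u in (S[i,0]-.5,S[i,0]+S[i,2]-.5)])
E
```

```text
t 3.3833 pos [571.4 260.2  90.5] led [ -80.5 -113.1] F [-9.3  1.   2.3] gap -0.002 rz [ 21.7  34.9 101.7  -0.   43.   26.8]
rot 1 [ 0.0131  0.0052 -3.1402]
rot -1 [-0.0033  0.0084  0.0013]
[290 175  10   3  26] [array([ 49. , -93.8]), array([ 16.5, -92.6])]
[311 175  10   3  30] [array([-19.2, -91.3]), array([-51.7, -90. ])]
[327 175  10   6  60] [array([-71.2, -89.3]), array([-103.8,  -88.1])]
[290 176  10   3  30] [array([ 48.8, -85. ]), array([ 16.5, -83.8])]
```

step_arm([
  [[0,-0.008,0,0,0,0,0],[0,-0.004,0,0.015,0,0,0],[0,-0.003,-0.005,0.02,0,0,0],[0,-0.005,-0.015,0.005,0,0,0],[0,-0.006,-0.018,0,0,0,0],[0,-0.006,-0.018,0,0,0,0],[0,-0.006,-0.018,0,0,0,0],[0,-0.006,-0.018,0,0,0,0],[0,-0.006,-0.018,0,0,0,0],[0,-0.006,-0.018,0,0,0,0],[0,-0.006,-0.018,0,0,0,0],[0,-0.004,-0.014,0,0,0,0],[0,0,-0.006,0,0,0,0],[0,0,0,0,0,0,0]],
])

```text
clock: 4.6
position: [497.3, 83.5, 141.1]
eef_rot: [108.2, 88.9, 13.3]
wrist_force: [0.4, 0.1, 0.7]
finger_gap: 0.0
```

```bash
python3 - <<'E'
from h import *
s=st();print(W(-28,68)-s["position"][:2])
p,d=arm.snapshot("side");c=p[130:240,250:370,::-1]
cv2.imwrite("pics/s4.png",cv2.resize(c,None,fx=5,fy=5,interpolation=cv2.INTER_CUBIC))
E
```

```text
t 4.6 pos [497.3  83.5 141.1] led [-22.   69.3] F [0.4 0.1 0.7] gap 0.0 rz [  6.   22.5 116.4   0.2  40.   10.7]
rot 1 [-0.0301 -0.0071  3.1388]
rot -1 [-0.0045  0.0192 -0.0026]
[6.0556714  0.81833438]
```

View pics/s4.png

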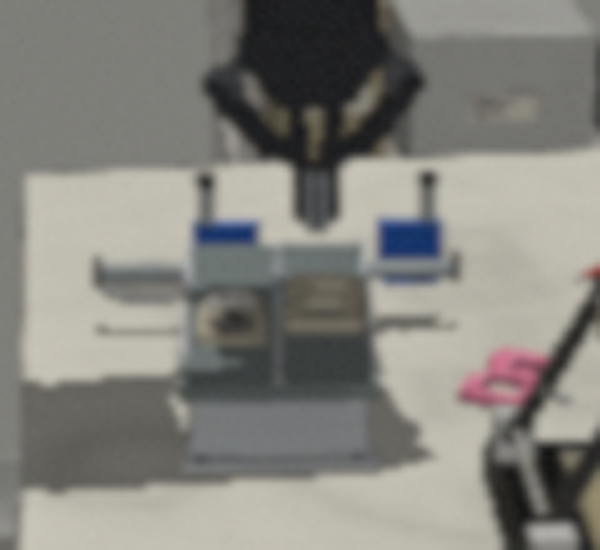

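step_arm([
  [[0,0.005,0,-0.012,-0.004,0.018,0],[0,0.001,0,-0.014,0,0,0],[0,0,0,-0.014,0,0,0],[0,0,0,-0.012,0,0,0],[0,0,0,-0.006,0,0,0],[0,0,0,0,0,0,0]],
])

```text
clock: 5.15
position: [506.9, 87.7, 83.0]
eef_rot: [107.4, 89.6, 12.6]
wrist_force: [-0.7, -0.4, 0.5]
finger_gap: -0.002
```

```bash
python3 - <<'E'
from h import *
s=st();print(W(-28,68)-s["position"][:2])
E
```

```text
t 5.15 pos [506.9  87.7  83. ] led [-31.2  64.4] F [-0.7 -0.4  0.5] gap -0.002 rz [6.40e+00 2.88e+01 1.17e+02 1.00e-01 3.38e+01 1.11e+01]
rot 1 [-1.1300e-02 -2.5000e-03  3.1374e+00]
rot -1 [-0.0016  0.0072 -0.0042]
[-3.54537174 -3.3310125 ]
```

step_arm([
  [[0,-0.003,-0.003,-0.008,0,0.006,-0.004],[0,0,0,-0.007,0,0,0],[0,0,0,-0.003,0,0,0],[0,0,0,0,0,0,0]],
])

```text
clock: 5.48
position: [504.4, 85.5, 64.5]
eef_rot: [136.4, 89.8, 41.4]
wrist_force: [0.2, -0.3, -0.6]
finger_gap: -0.003
```

```bash
python3 - <<'E'
from h import *
s=st();print(W(-28,68)-s["position"][:2])
E
```

```text
t 5.4833 pos [504.4  85.5  64.5] led [-28.9  66.7] F [ 0.2 -0.3 -0.6] gap -0.003 rz [  6.2  30.6 117.7   0.2  31.6  10.9]
rot 1 [-3.3000e-03 -2.9000e-03  3.1406e+00]
rot -1 [-0.0018  0.0021 -0.001 ]
[-1.04453146 -1.16861147]
```

step_arm([
  [[0,0,0.003,-0.0015,0,0,0],[0,0,0.005,0,0,0,0],[0,0.0005,0.006,0,0,0,0],[0,0.0005,0.006,0,0,0,0],[0,0.0005,0.006,0,0,0,0],[0,0.0005,0.006,0,0,0,0],[0,0.0005,0.006,0,0,0,0],[0,0.0005,0.006,0,0,0,0],[0,0.0005,0.005,0,0,0,0],[0,0.0005,0.004,0,0,0,0],[0,0,0.002,0,0,0,0],[0,0,0,0,0,0,0]],
])

```text
clock: 6.48
position: [509.7, 147.7, 64.1]
eef_rot: [122.3, 89.7, 27.4]
wrist_force: [0.5, 0.1, -0.8]
finger_gap: -0.002
```

```bash
python3 - <<'E'
from h import *
s=st()
p,d=arm.snapshot("side");c=p[150:240,260:360,::-1]
cv2.imwrite("pics/s5.png",cv2.resize(c,None,fx=6,fy=6,interpolation=cv2.INTER_CUBIC))
p,d=arm.snapshot("top");c=p[160:280,190:330,::-1]
cv2.imwrite("pics/t5.png",cv2.resize(c,None,fx=5,fy=5,interpolation=cv2.INTER_CUBIC))
S,L,r=carrier(p);print(S,L.min(0),L.max(0),r)
E
```

```text
t 6.4833 pos [509.7 147.7  64.1] led [-28.8   4.3] F [ 0.5  0.1 -0.8] gap -0.002 rz [1.280e+01 3.160e+01 1.154e+02 1.000e-01 3.280e+01 1.760e+01]
rot 1 [-0.0071 -0.0037  3.1397]
rot -1 [-0.0023  0.0045 -0.0018]Traceback (most recent call last):
  File "<stdin>", line 7, in <module>
  File "h.py", line 18, in carrier
    i=1+np.argmax(s[1:,4]);q=np.argwhere(l==i)[:,::-1]
        ~~~~~~~~~^^^^^^^^^
    return _wrapfunc(a, 'argmax', axis=axis, out=out, **kwds)
    return bound(*args, **kwds)
ValueError: attempt to get argmax of an empty sequence
```

View pics/s5.png

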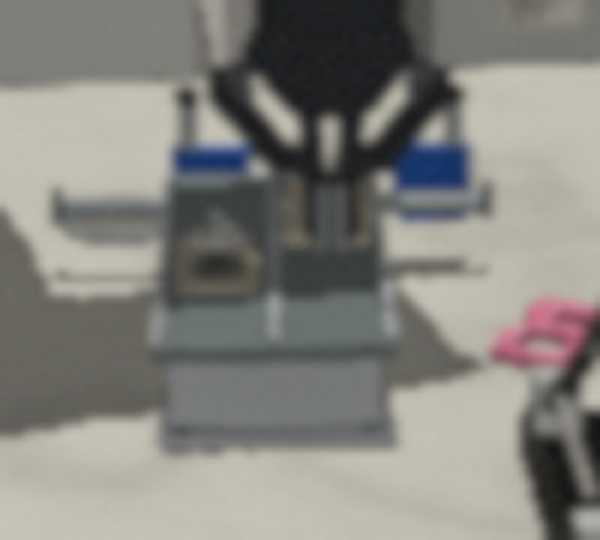

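View pics/t5.png

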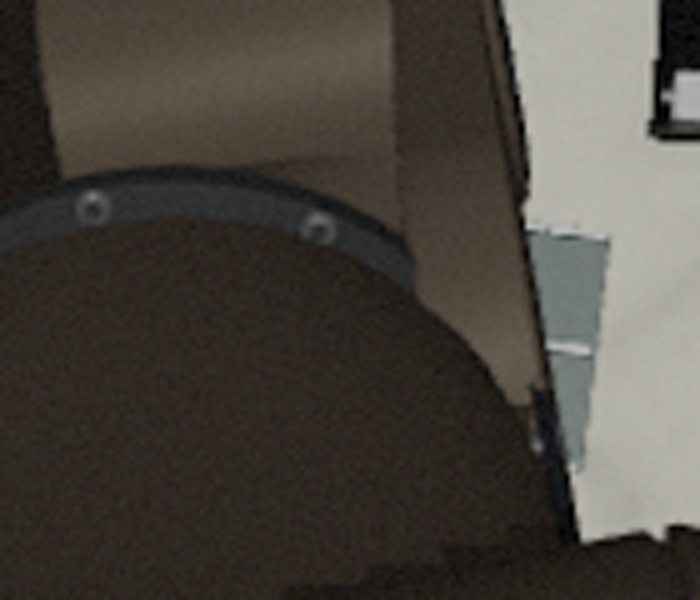

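```bash
python3 - <<'E'
from h import *
for x,y,z in[(355,247,64),(300,247,64),(335,250,64)]: print(led(cast("side",260+(x+.5)/6-.5,150+(y+.5)/6-.5,z)))
E
```

```text
[-42.37628641   3.33830105]
[-14.26345134   2.25212431]
[-32.02749744   6.79704653]
```

step_arm([
  [[0,0.0003,0.004,-0.0005,0,0,0],[0,0.0005,0.006,0,0,0,0],[0,0.0005,0.006,0,0,0,0],[0,0.0005,0.006,0,0,0,0],[0,0.0005,0.006,0,0,0,0],[0,0.0005,0.005,0,0,0,0],[0,0.0005,0.003,0,0,0,0],[0,0,0.002,0,0,0,0],[0,0,0,0,0,0,0]],
])

```text
clock: 7.33
position: [513.3, 189.1, 63.5]
eef_rot: [122.9, 89.7, 27.9]
wrist_force: [0.0, -0.2, 0.6]
finger_gap: 0.0
```

```bash
python3 - <<'E'
from h import *
s=st()
p,d=arm.snapshot("side");c=p[150:240,260:360,::-1]
cv2.imwrite("pics/s6.png",cv2.resize(c,None,fx=6,fy=6,interpolation=cv2.INTER_CUBIC))
E
```

```text
t 7.3333 pos [513.3 189.1  63.5] led [-28.8 -37.2] F [ 0.  -0.2  0.6] gap 0.0 rz [1.700e+01 3.250e+01 1.132e+02 1.000e-01 3.400e+01 2.190e+01]
rot 1 [-0.0068 -0.0036  3.1409]
rot -1 [-0.0023  0.0043 -0.0007]
```

View pics/s6.png

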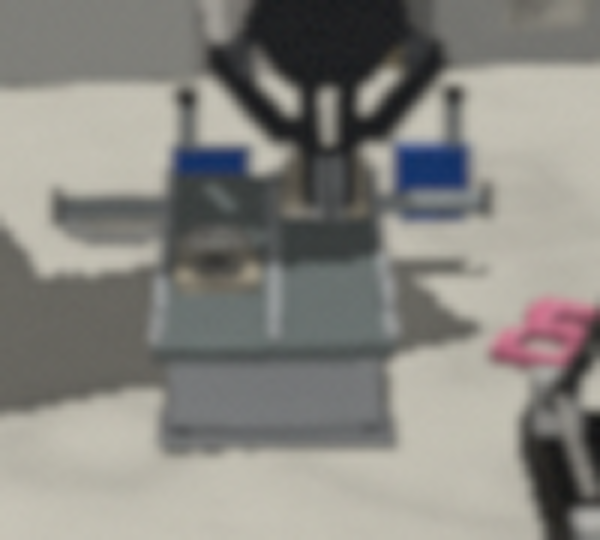

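step_arm([
  [[0,-0.001,-0.008,0,0,0,0],[0,-0.001,-0.012,0.004,0,0,0],[0,-0.001,-0.012,0.02,0,0,0],[0,-0.002,-0.02,0.03,0,0,0],[0,-0.002,-0.03,0.02,0,0,0],[0,0,-0.03,0,0,0,0],[0,0,-0.03,0,0,0,0],[0,0,-0.03,0,0,0,0],[0,0,-0.03,0,0,0,0],[0,0,-0.02,0,0,0,0],[0,0,-0.01,0,0,0,0],[0,0,0,0,0,0,0]],
])

```text
clock: 8.38
position: [499.3, -65.2, 143.7]
eef_rot: [88.5, 89.7, -6.5]
wrist_force: [-0.6, 0.2, -0.2]
finger_gap: 0.0
```

```bash
python3 - <<'E'
from h import *
s=st()
p,d=arm.snapshot("top");c=p[160:280,190:330,::-1]
cv2.imwrite("pics/t7.png",cv2.resize(c,None,fx=5,fy=5,interpolation=cv2.INTER_CUBIC))
S,L,r=carrier(p);print(S,L.min(0),L.max(0),r)
E
```

```text
t 8.3833 pos [499.3 -65.2 143.7] led [-37.  217.3] F [-0.6  0.2 -0.2] gap 0.0 rz [-10.9  22.5 115.7   0.   41.4  -5.9]
rot 1 [ 8.5000e-03 -1.0000e-03 -3.1404e+00]
rot -1 [0.0006 0.0054 0.0011]
[214 197  33  23 390] [ -53.136646 -120.79266 ] [ -4.446206 -46.961315] ((-30.059106826782227, -83.480712890625), (72.1558837890625, 48.382591247558594), 84.96708679199219)
```

View pics/t7.png

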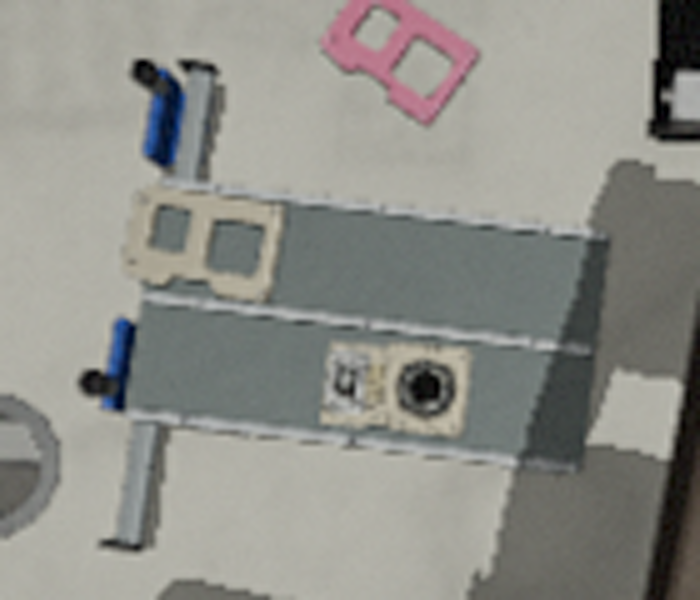

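step_arm([
  [[0,0.001,0.015,0,0,0,0],[0,0.001,0.025,0,0,0,0],[0,0.001,0.025,0,0,0,0],[0,0.001,0.025,0,0,0,0],[0,0.001,0.025,0,0,0,0],[0,0.001,0.025,0,0,0,0],[0,0.001,0.02,-0.01,0,0,0],[0,0.001,0.015,-0.01,0,0,0],[0,0.001,0.01,-0.01,0,0,0],[0,0,0.004,-0.005,0,0,0],[0,0,0,0,0,0,0]],
])

```text
clock: 9.35
position: [503.2, 134.6, 108.6]
eef_rot: [97.5, 89.7, 2.3]
wrist_force: [-0.4, -0.1, 0.2]
finger_gap: 0.005
```

```bash
python3 - <<'E'
from h import *
s=st();print(W(-28,-15)-s["position"][:2])
E
```

```text
t 9.35 pos [503.2 134.6 108.6] led [-23.4  18. ] F [-0.4 -0.1  0.2] gap 0.005 rz [ 1.170e+01  2.680e+01  1.151e+02 -1.000e-01  3.780e+01  1.690e+01]
rot 1 [ 8.8000e-03  4.0000e-04 -3.1385e+00]
rot -1 [-0.0002  0.0056  0.003 ]
[ 7.44581023 32.43850612]
```

step_arm([
  [[0,0.003,0.006,-0.009,0,0.005,0],[0,0.002,0.006,-0.01,0,0,0],[0,0,0,-0.01,0,0,0],[0,0,0,-0.006,0,0,0],[0,0,0,-0.002,0,0,0],[0,0,0,0,0,0,0]],
])

```text
clock: 9.85
position: [508.5, 145.1, 67.4]
eef_rot: [-70.1, 89.9, -165.4]
wrist_force: [-0.1, 1.3, -0.3]
finger_gap: -0.001
```

```bash
python3 - <<'E'
from h import *
s=st();print(W(-29,-52.4)-s["position"][:2])
E
```

```text
t 9.85 pos [508.5 145.1  67.4] led [-27.8   7. ] F [-0.1  1.3 -0.3] gap -0.001 rz [ 12.6  31.3 115.2  -0.   33.6  18. ]
rot 1 [-1.8000e-03 -5.0000e-04 -3.1362e+00]
rot -1 [ 0.0003 -0.0011  0.0054]
[ 6.37090738 59.05023819]
```

Down to z≈63.5, then push most of the 59 mm slowly.

step_arm([
  [[0,0.0005,0.002,-0.002,0,0,0.005],[0,0.0005,0.005,-0.001,0,0,0],[0,0.0005,0.006,0,0,0,0],[0,0.0005,0.006,0,0,0,0],[0,0.0005,0.006,0,0,0,0],[0,0.0005,0.006,0,0,0,0],[0,0.0005,0.005,0,0,0,0],[0,0.0005,0.004,0,0,0,0],[0,0.0003,0.003,0,0,0,0],[0,0,0.002,0,0,0,0],[0,0,0,0,0,0,0]],
])

```text
clock: 10.77
position: [513.9, 195.4, 65.5]
eef_rot: [115.8, 89.9, 20.9]
wrist_force: [-0.5, 0.4, 0.4]
finger_gap: 0.001
```

```bash
python3 - <<'E'
from h import *
s=st();print(W(-29,-52.4)-s["position"][:2])
E
```

```text
t 10.7667 pos [513.9 195.4  65.5] led [-28.9 -43.6] F [-0.5  0.4  0.4] gap 0.001 rz [ 17.7  32.5 112.6   0.   34.8  22.6]
rot 1 [-1.5000e-03 -6.0000e-04  3.1415e+00]
rot -1 [-0.0004  0.0009 -0.0001]
[0.91140124 8.72981744]
```

step_arm([
  [[0,0.0003,0.002,-0.001,0,0,0],[0,0.0003,0.002,0,0,0,0],[0,0.0002,0.002,0,0,0,0],[0,0,0.001,0,0,0,0],[0,0,0,0,0,0,0]],
])

```text
clock: 11.18
position: [515.2, 201.5, 65.4]
eef_rot: [79.7, 89.9, -15.3]
wrist_force: [0.2, -0.7, -0.6]
finger_gap: 0.0
```

```bash
python3 - <<'E'
from h import *
s=st();print(W(-29,-52.4)-s["position"][:2])
E
```

```text
t 11.1833 pos [515.2 201.5  65.4] led [-29.6 -49.8] F [ 0.2 -0.7 -0.6] gap 0.0 rz [ 1.830e+01  3.270e+01  1.122e+02 -1.000e-01  3.500e+01  2.330e+01]
rot 1 [ 2.8000e-03 -8.0000e-04 -3.1414e+00]
rot -1 [0.0005 0.0018 0.0001]
[-0.33363332  2.63516877]
```

step_arm([
  [[0,0,0.0015,0,0,0,0],[0,0,0.001,0,0,0,0],[0,0,0,0,0,0,0],[0,0,-0.005,0,0,0,0],[0,-0.001,-0.01,0,0,0,0],[0,-0.001,-0.012,0.005,0,0,0],[0,-0.001,-0.012,0.02,0,0,0],[0,-0.002,-0.02,0.03,0,0,0],[0,-0.002,-0.03,0.02,0,0,0],[0,0,-0.03,0,0,0,0],[0,0,-0.03,0,0,0,0],[0,0,-0.03,0,0,0,0],[0,0,-0.03,0,0,0,0],[0,0,-0.02,0,0,0,0],[0,0,-0.01,0,0,0,0],[0,0,0,0,0,0,0]],
])

```text
clock: 12.52
position: [501.3, -56.8, 146.5]
eef_rot: [41.3, 89.8, -53.7]
wrist_force: [0.4, 0.1, 0.2]
finger_gap: 0.001
```

```bash
python3 - <<'E'
from h import *
s=st()
p,d=arm.snapshot("top");c=p[160:280,190:330,::-1]
cv2.imwrite("pics/t9.png",cv2.resize(c,None,fx=5,fy=5,interpolation=cv2.INTER_CUBIC))
S,L,r=carrier(p);print(S,L.min(0),L.max(0),r)
m=[depthpt("top",u,v,d[v,u]).round(1)[2] for u,v in[(210,208),(212,214),(227,202),(240,211)]];print(m)
p,d=arm.snapshot("side");c=p[150:240,260:360,::-1]
cv2.imwrite("pics/s9.png",cv2.resize(c,None,fx=6,fy=6,interpolation=cv2.INTER_CUBIC))
E
```

```text
t 12.5167 pos [501.3 -56.8 146.5] led [-38.2 208.8] F [0.4 0.1 0.2] gap 0.001 rz [ -9.8  22.4 115.3  -0.2  42.1  -4.6]
rot 1 [ 0.0036 -0.0049 -3.1404]
rot -1 [0.0031 0.0023 0.0012]
[208 196  33  24 406] [ -53.781673 -135.32918 ] [ -4.1718116 -61.51376  ] ((-29.363126754760742, -98.22801208496094), (73.23798370361328, 48.08884811401367), 87.65158081054688)
[np.float64(68.7), np.float64(67.6), np.float64(68.1), np.float64(57.2)]
```

View pics/t9.png

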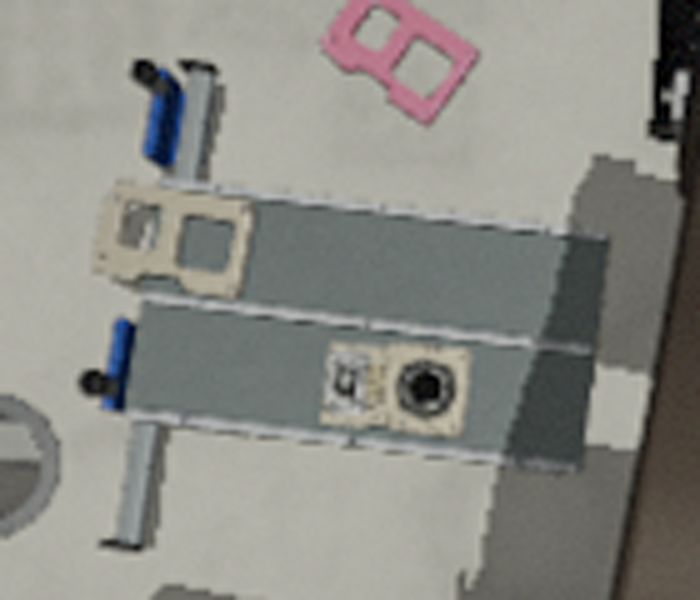

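View pics/s9.png

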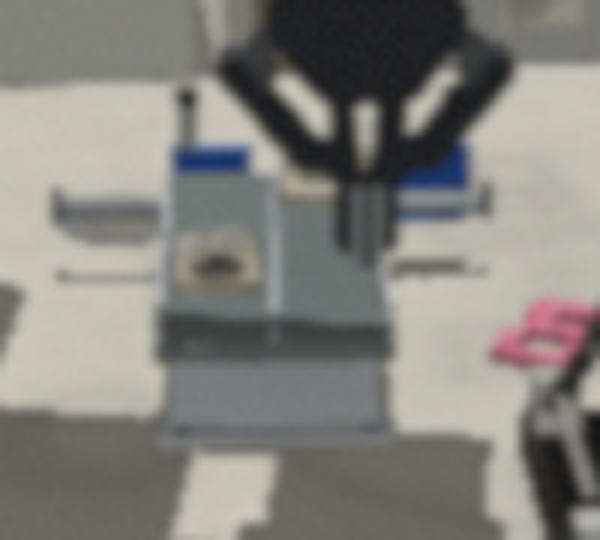

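step_arm([
  [[0,0,0,0,0,0,0],[0,0,0,0,0,0,0],[0,0,0,0,0,0,0]],
])

```text
clock: 12.87
position: [500.7, -53.6, 146.5]
eef_rot: [39.1, 89.8, -55.9]
wrist_force: [-0.1, -0.2, -0.2]
finger_gap: 0.001
```

```bash
python3 -c "
from h import *
st();print(arm.finish_job())"
```

```text
t 12.8667 pos [500.7 -53.6 146.5] led [-37.3 205.6] F [-0.1 -0.2 -0.2] gap 0.001 rz [ -9.5  22.4 115.4  -0.2  42.1  -4.4]
rot 1 [-2.5000e-03  3.6000e-03  3.1412e+00]
rot -1 [ 0.0023  0.0016 -0.0004]
the job is handed in; nothing more can be done
None
```

The job is handed in at 12.9 s. The far gate is fully aside and the carrier frame sticks out about 24 mm past the ledge's end; the interface gave no verdict.

- **Gate:** I pushed the far gate's peg with the shut fingers until it met its stop. The wrist force rose to 9 N there, and the side view puts the slide at about 59 to 60 mm.
- **Frame:** I pushed it with the shut fingertips in two stages, checking with the top camera between them. The last top view puts its centre at ledge y ≈ -98.3 mm, against -99 mm aimed at. The depth readings on it (about 68 mm) show it flat, and it is straight to about 2°.
- **Everything else:** the board and near gate stand unmoved in the last picture. The stick and black box were never approached, but I did not measure them again. The arm is clear of everything.

One early check disagreed. Halfway through the push, the side view put the frame's trailing edge about 10 mm off what the fingertip position implied. The top view then agreed with the fingertip position, so I used that.

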